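# Find the gauge leaf that fits the press spindle

### The arm

A 6-joint arm with a two-finger parallel gripper is mounted at the origin on a cart in front of the work surface, level with it; the furniture and walls round the work are solid. World frame = base frame: x ahead of the robot, y to its left, z up, the work surface at z = 0. Lengths are in m, angles in rad, forces in N, time in s.
With the tool pointing down it reaches from about 0.25 to 0.775 m from the base axis. Payload 4 kg.
Tool frame: the origin (TCP) lies midway between the tips of the shut fingers; the grasp point (between the pads) lies 19 mm behind it (robot.tcp_to_grasp is the distance from the TCP to the grasp point, in m); z points along the fingers, y is the line along which they close (so a half turn about z gives the same grasp; the last joint's range is limited). The gripper opens to 94 mm and grips with 3 to 60 N. Pads are 16 mm wide; open, the fingers measure 119 mm over their backs; the gripper's body (75 mm by 177 mm) begins 78 mm behind the grasp point.
Start: joints at [-1.393, 0.087, 1.371, -0, 1.684, -0.103], TCP at [0.152, -0.528, 0.206] pointing down, gripper open.
Joint ranges: [-3.1, 3.1], [-0.76, 2.03], [0.27, 2.55], [-1.08, 4.22], [0.17, 2.65], [-2.57, 2.57]. Speed limits (rad/s): [2.79, 2.79, 3.14, 3.14, 3.14, 3.14].

### API

Orientations are given as [roll, pitch, yaw] about the fixed x, y, z axes, in that order (R = Rz(yaw) Ry(pitch) Rx(roll)).
In Python, from bench import robot, viewer gives the robot as it stands. The module is installed in compiled form; this text tells all that it offers.
- The arm moves only by the shell command python3 -m handwheel 'ROWS' [OPENING]. ROWS is JSON, a list of rows, each a list of 6 numbers: the shift along the tool's x, y, z in units of 0.2 m (1.0 is 0.2 m), then the turn, a rotation vector about the tool's x, y, z in units of 30 degrees (1.0 is 30 degrees). In form: [[x, y, z, wx, wy, wz], ...]. A call has 1 to 10 rows; each row is the pose to reach, as a shift and turn from the pose commanded when the call began, along the tool's axes at that moment; what a row does not reach only later rows make up. A row lasts 1/12 s, in which the tool goes at most 41.7 mm and 7.16 degrees, less where a joint would pass 70% of its speed; a pose out of reach is approached as far as the arm can. A call with a number of a shift or a turn outside -1 to 1 is refused whole. A call with a gripper value outside its range is refused whole. OPENING is the gripper's target within -1 to 1 (shut at 1, half-way at 0, fully open at -1), set as the call begins (- or left out, the last holds). The fingers move at their own pace and stop on an object; the grip force is fixed at half the most. Time passes only in rows, so rows that repeat a pose let the fingers close. It gives the time, the measured TCP pose, the force, the opening and the grip force at its end, in the units of the state.
- robot.get_obs(): the state, without advancing time (a new reading comes with each control period).
- viewer.snapshot(name): name is "side" or "top"; returns the picture (480x640x3 uint8, red, green, blue); there is no depth.
- viewer.calibration(name): a dict with "fx", "fy", "cx", "cy" (pixels), "R" (3x3) and "t" (3): a world point X has camera coordinates R X + t. Camera axes: x right, y down, z forward; pixel columns grow to the right and rows downward; lengths in m; the calibration is good to about 2 mm. A picture is of the moment at which its call begins. calibration takes no time and is no camera call.
- robot.close_job(): hands the job in; it is judged then, once.
The state is a dict: "time": time; "joint_positions": joint angles; "qvel": joint speeds; "joint_torque": joint torques, N m; "tool_pos": TCP position; "ee_rot": TCP orientation; "wrist_force": force on the tool from outside, world axes, zero at the start; "wrist_torque": the same for the moment, N m; "width": finger opening in m; "finger_force": force on a finger pad.
Only numpy, scipy, OpenCV 4.12 (cv2) and the standard library are available. Lean on these libraries where they do the work, as an engineer would, in place of code of your own. Each camera call takes 0.05 s, during which the arm holds its last target. There are 200 camera calls.

### The job

Find out which of the three thread-gauge leaves fits the press spindle that lies under the slotted guide of the stand: take the leaves one at a time from the rack, lower each teeth-down through the guide onto the thread, ease it along until its teeth drop into the grooves or prove not to fit, and press only gently, because the teeth are easily bruised. Press the leaf that fits fully home and leave it standing there in the thread, let go; put any leaf that does not fit back in the rack, so that the other two stand in its slots, and disturb nothing else.

Things in the scene. Friction and masses are not known exactly. Their poses are not given: they have to be found in the camera images.
- stand: gauge stand, fixed: wooden base 150 x 150 x 12 mm with three parallel spindle berths 42 mm apart. Origin: centre of its underside; y along the spindles, x across, z up. Over the berth at x = -42 mm (robot's side) two aluminium rails on posts form a guide with a slot along y, straight above the spindle's axis, 9.4 mm wide, 46 mm long, open at both ends. Highest part: the slot's lips, at z = 67 mm
- berth (a point): bottom of the thread's grooves, straight below the slot's middle; 42 mm above the stand's underside; axes as the stand's. A leaf fully home has its origin at this height, and may stand up to 15 mm off along y; the teeth of one that does not fit, or is out of step with the grooves, stop on the crests about 5 mm higher. Fitting teeth have 0.45 mm of play each way
- mouth (a point): middle of the slot's flared mouth, at the rim of the lips, 25 mm above point berth; the lips widen it from 9.4 to about 18 mm. A fitting tooth that lands within about 1.7 mm of its groove's middle along y catches on a flank, less than 5 mm above home, and the flank pushes it along y toward the middle
- rack: wooden leaf rack, fixed, 136 x 90 x 28 mm. Origin: centre of its underside. Three slots along its y at x = -50, 0 and +50 mm, each 9 mm wide, 70 mm long, with flared lips; slot floors 6 mm, rims of the lips 28 mm above its underside
- leaf_1: stainless comb leaf of a thread gauge, loose, 80 g: plate 6 mm thick, 58 mm long, 5 or 6 trapezoidal teeth 6 mm long below; on top in the middle a black grip 12 mm thick (x), 26 mm long (y), at z = 30 to 70 mm. Origin: under its middle at the tooth tips; x through the thickness (pinch along x from above), y along the teeth, z up. Starts teeth down in a rack slot
- leaf_2: second leaf, like leaf_1 in all but tooth spacing; same origin and axes. The three spacings are 8.5, 10 and 11.5 mm; which leaf has which is not told
- leaf_3: third leaf, like leaf_1 in all but tooth spacing; same origin and axes
- spindle_a: steel press spindle, fixed in a berth of the stand: thread 84 mm long, 30 mm across its flat crests, 5 mm deep, flanks 15 degrees off upright; plain ends and a small hex head, 145 mm in all. Origin: on its axis at mid-thread; y along the axis. One leaf has its pitch; which, and where the grooves lie, is not told. The spindle nearest point berth is the one to check
- spindle_b: another press spindle, like spindle_a in all but thread pitch; same origin and axes; any of the three may lie under the guide
- spindle_c: third press spindle, like spindle_a in all but thread pitch; same origin and axes
- spoon_rest: bystander: small blue and white boat-shaped dish, 38 x 68 x 16 mm, loose on the board; origin under its middle
- cork_stopper: bystander: cork stopper, 26 mm across, 31 mm tall, loose on the board; origin under its middle
- shaker_salt: bystander: steel shaker, 44 mm across, 89 mm tall, loose; origin under its middle
- shaker_pepper: bystander: steel shaker, 44 mm across, 89 mm tall, loose; origin under its middle
- flask: bystander: small conical glass flask, 69 mm across, 105 mm tall, loose; origin under its middle
- glass_bowl: bystander: clear glass bowl, 117 mm across, 50 mm tall, loose on the worktop left of the board; origin under its middle

How it is judged:
On the way:
1. the leaf that fits is pressed fully home in the thread under the guide (with more than 2 N) (((z of leaf_1 in the frame of berth between -0.003 and 0.002 m and x of leaf_1 in the frame of berth between -0.004 and 0.004 m and y of leaf_1 in the frame of berth between -0.015 and 0.015 m and angle between leaf_1's own z axis and vertical below 0.09 rad and (contact force between leaf_1 and spindle_a above 2 N or contact force between leaf_1 and spindle_b above 2 N or contact force between leaf_1 and spindle_c above 2 N)) or (z of leaf_2 in the frame of berth between -0.003 and 0.002 m and x of leaf_2 in the frame of berth between -0.004 and 0.004 m and y of leaf_2 in the frame of berth between -0.015 and 0.015 m and angle between leaf_2's own z axis and vertical below 0.09 rad and (contact force between leaf_2 and spindle_a above 2 N or contact force between leaf_2 and spindle_b above 2 N or contact force between leaf_2 and spindle_c above 2 N)) or (z of leaf_3 in the frame of berth between -0.003 and 0.002 m and x of leaf_3 in the frame of berth between -0.004 and 0.004 m and y of leaf_3 in the frame of berth between -0.015 and 0.015 m and angle between leaf_3's own z axis and vertical below 0.09 rad and (contact force between leaf_3 and spindle_a above 2 N or contact force between leaf_3 and spindle_b above 2 N or contact force between leaf_3 and spindle_c above 2 N)))), for 0.1 s.
At the end, for the whole second after the job is handed in: The fitting leaf stands let go in the guide, tooth tips within 2 mm of the groove bottoms, within 4 mm of the slot's middle plane and 15 mm of its middle, upright within 5 degrees; the other two stand in rack slots, within 4 mm of the slot floor, leaning under 17 degrees; all at rest (((z of leaf_1 in the frame of berth between -0.003 and 0.002 m and x of leaf_1 in the frame of berth between -0.004 and 0.004 m and y of leaf_1 in the frame of berth between -0.015 and 0.015 m and angle between leaf_1's own z axis and vertical below 0.09 rad and z of leaf_2 in the frame of rack between 0.002 and 0.01 m and x of leaf_2 in the frame of rack between -0.058 and 0.058 m and y of leaf_2 in the frame of rack between -0.01 and 0.01 m and angle between each of leaf_2, leaf_3's own z axis and vertical below 0.3 rad and z of leaf_3 in the frame of rack between 0.002 and 0.01 m and x of leaf_3 in the frame of rack between -0.058 and 0.058 m and y of leaf_3 in the frame of rack between -0.01 and 0.01 m) or (z of leaf_2 in the frame of berth between -0.003 and 0.002 m and x of leaf_2 in the frame of berth between -0.004 and 0.004 m and y of leaf_2 in the frame of berth between -0.015 and 0.015 m and angle between leaf_2's own z axis and vertical below 0.09 rad and z of leaf_1 in the frame of rack between 0.002 and 0.01 m and x of leaf_1 in the frame of rack between -0.058 and 0.058 m and y of leaf_1 in the frame of rack between -0.01 and 0.01 m and angle between each of leaf_1, leaf_3's own z axis and vertical below 0.3 rad and z of leaf_3 in the frame of rack between 0.002 and 0.01 m and x of leaf_3 in the frame of rack between -0.058 and 0.058 m and y of leaf_3 in the frame of rack between -0.01 and 0.01 m) or (z of leaf_3 in the frame of berth between -0.003 and 0.002 m and x of leaf_3 in the frame of berth between -0.004 and 0.004 m and y of leaf_3 in the frame of berth between -0.015 and 0.015 m and angle between leaf_3's own z axis and vertical below 0.09 rad and z of leaf_1 in the frame of rack between 0.002 and 0.01 m and x of leaf_1 in the frame of rack between -0.058 and 0.058 m and y of leaf_1 in the frame of rack between -0.01 and 0.01 m and angle between each of leaf_1, leaf_2's own z axis and vertical below 0.3 rad and z of leaf_2 in the frame of rack between 0.002 and 0.01 m and x of leaf_2 in the frame of rack between -0.058 and 0.058 m and y of leaf_2 in the frame of rack between -0.01 and 0.01 m)) and linear speed of each of leaf_1, leaf_2, leaf_3 below 0.02 m/s); the robot touches nothing.
It fails at once if a leaf is pressed on a thread with more than 40 N (contact force between any of leaf_1, leaf_2, leaf_3 and spindle_a above 40 N or contact force between any of leaf_1, leaf_2, leaf_3 and spindle_b above 40 N or contact force between any of leaf_1, leaf_2, leaf_3 and spindle_c above 40 N).
It fails at once if a bystander is moved by more than 20 mm (distance of any of spoon_rest, cork_stopper, shaker_salt, shaker_pepper, flask, glass_bowl from where it was at the start of the episode above 0.02 m).
It also fails if it takes over 72 s, if anything falls off the work surface, if the arm or the gripper's body presses on something with over 40 N, if the wrist force passes 120 N, or if a joint passes its speed limit or range.

## Working session

There is one attempt and no reset: what is moved stays moved. The work goes in short steps, Python scripts to look and compute and a shell command to move; the robot and the scene stay as the last step left them, time stands still between calls to the robot, and variables do not carry over. Pictures are saved under pics/ and viewed, at most 10 in all, crops included, and the job is handed in when it is done.

```bash
mkdir -p pics; python3 - <<'E'
from bench import robot, viewer
import cv2,numpy as np
for n in("top","side"):
    cv2.imwrite(f"pics/{n}0.png",viewer.snapshot(n)[:,:,::-1]); c=viewer.calibration(n); print(n,{k:np.round(v,4).tolist() for k,v in c.items()}, (-np.array(c['R']).T@np.array(c['t'])).round(3))
o=robot.get_obs(); print(o)
E
```

```text
top {'fx': 441.656, 'fy': 441.656, 'cx': 324.5329, 'cy': 239.8487, 'R': [[-0.0993, -0.995, 0.0032], [-0.975, 0.0967, -0.2001], [0.1988, -0.023, -0.9798]], 't': [-0.0457, 0.5866, 1.0755]} [ 0.354 -0.077  1.171]
side {'fx': 568.8474, 'fy': 568.8474, 'cx': 315.0447, 'cy': 232.4785, 'R': [[-0.9103, -0.4135, -0.0174], [-0.1879, 0.4503, -0.8729], [0.3688, -0.7913, -0.4876]], 't': [0.4508, 0.3672, 0.8344]} [0.172 0.681 0.735]
{'time': 0.1, 'joint_positions': array([-1.39309929e+00,  8.78911694e-02,  1.37205272e+00, -2.27634806e-06,
        1.68362129e+00, -1.03132077e-01]), 'qvel': array([ 0.00052975, -0.00164694, -0.00339341, -0.0001695 , -0.00092434,
        0.00088508]), 'joint_torque': array([ 2.33515282e-03, -3.41253591e+01, -3.03300261e+01,  7.19694025e-02,
        3.04609258e-02, -9.45271449e-05]), 'tool_pos': array([ 0.15232557, -0.52798135,  0.2044413 ]), 'ee_rot': array([-3.13963038e+00, -2.00819321e-04,  2.80828666e-01]), 'wrist_force': array([-0.13410377, -0.3964543 ,  0.08711915]), 'wrist_torque': array([-0.02126829, -0.01261689,  0.04581437]), 'finger_force': 0.0, 'width': 0.09347371489471182}
```

View pics/top0.png

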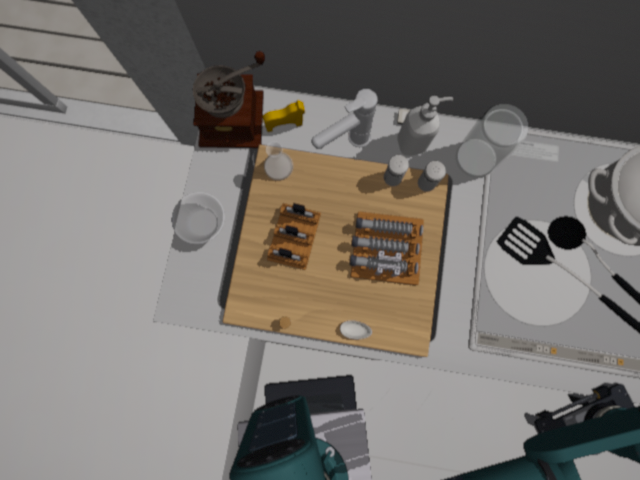

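View pics/side0.png

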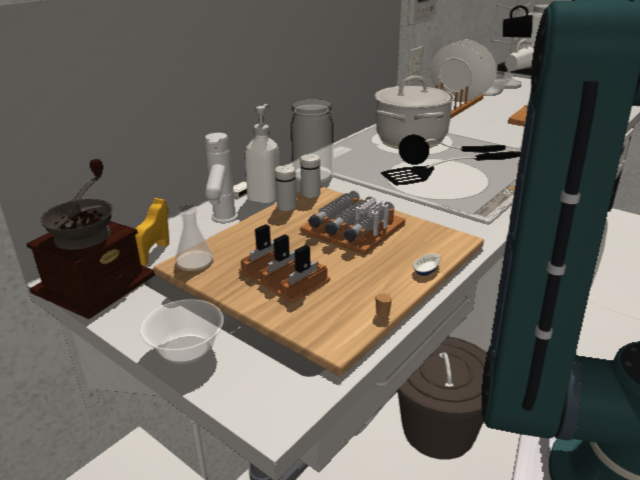

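The top view shows the rack with three leaves around (295,235), the stand around (385,250) and the guide at about (390,263). The side view shows the grips at about (263,237), (281,246) and (302,260), and the guide near (375,215). I'll enlarge both.

```bash
python3 - <<'E'
import cv2,numpy as np
t=cv2.imread("pics/top0.png");s=cv2.imread("pics/side0.png")
a=cv2.resize(t[190:300,250:440],(800,463),interpolation=cv2.INTER_CUBIC)
b=cv2.resize(s[175:305,235:415],(800,578),interpolation=cv2.INTER_CUBIC)
cv2.imwrite("pics/tc.png",a);cv2.imwrite("pics/sc.png",b)
E
```

```text
(no output)
```

View pics/tc.png

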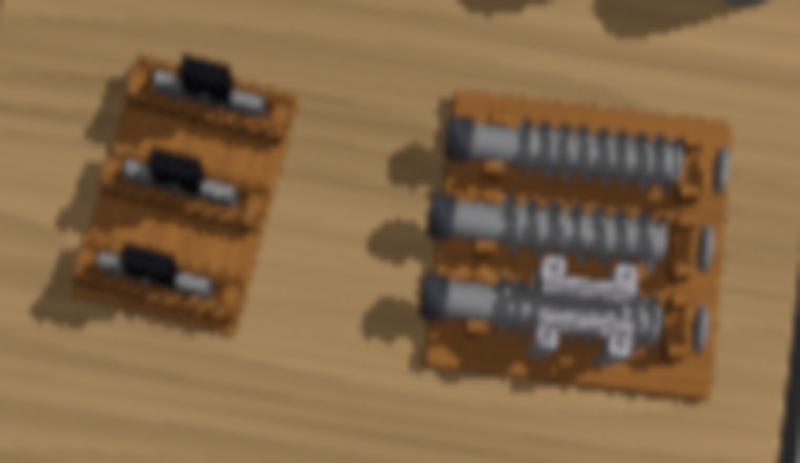

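View pics/sc.png

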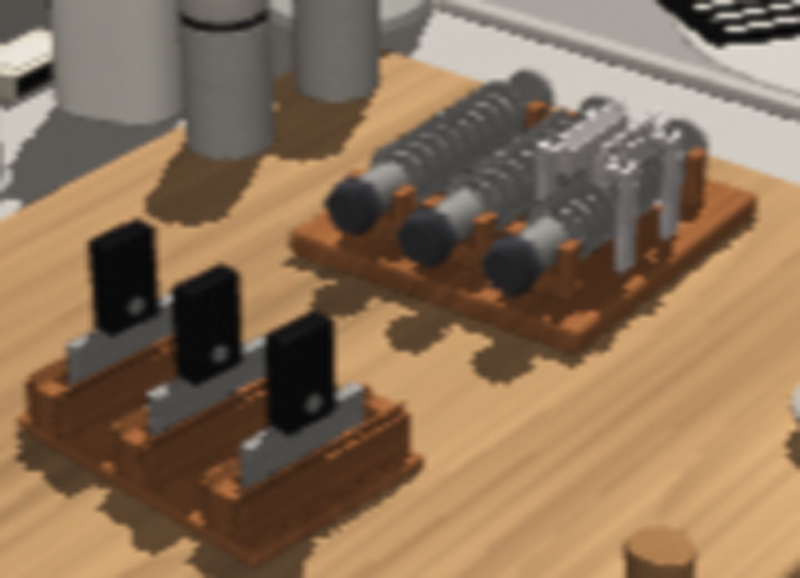

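The two crops show three black grips on the rack, the base corners, and four white rail posts. In the top crop the posts are at about (553,268), (625,275), (547,335) and (620,345). I'll triangulate the grips and cast rays for the stand.

```bash
cat >h.py <<'E'
from bench import robot, viewer
import cv2,numpy as np
C={n:viewer.calibration(n) for n in("top","side")}
def ray(n,p):
    c=C[n];R=np.array(c['R']);o=-R.T@np.array(c['t'])
    d=R.T@np.array([(p[0]-c['cx'])/c['fx'],(p[1]-c['cy'])/c['fy'],1]);return o,d/np.linalg.norm(d)
def plane(n,p,z):
    o,d=ray(n,p);return o+d*(z-o[2])/d[2]
def tri(p,q):
    o,d=ray("top",p);u,e=ray("side",q)
    s=np.linalg.lstsq(np.c_[d,-e],u-o,rcond=None)[0];a=o+d*s[0];b=u+e*s[1];return (a+b)/2,np.linalg.norm(a-b)
def proj(n,X):
    c=C[n];v=np.array(c['R'])@X+np.array(c['t']);return np.array([c['fx']*v[0]/v[2]+c['cx'],c['fy']*v[1]/v[2]+c['cy']])
def blobs(img,mask,box,amin):
    x0,y0,x1,y1=box;m=np.zeros(mask.shape,np.uint8);m[y0:y1,x0:x1]=mask[y0:y1,x0:x1]
    k,l,s,c=cv2.connectedComponentsWithStats(m,connectivity=4)
    return [(c[i],s[i]) for i in range(1,k) if s[i,4]>=amin]
E
python3 - <<'E'
from h import *
np.set_printoptions(precision=4,suppress=True)
t=cv2.imread("pics/top0.png");s=cv2.imread("pics/side0.png")
bt=blobs(t,(t.max(2)<45).astype(np.uint8),(270,195,325,270),15)
bs=blobs(s,(s.max(2)<45).astype(np.uint8),(240,215,320,285),60)
bt.sort(key=lambda b:b[0][1]);bs.sort(key=lambda b:b[0][1])
for a,b in zip(bt,bs): print(a[0],a[1][4],b[0],b[1][4],*tri(a[0],b[0]))
f=lambda l:[np.array(p)/4.21-.37+[250,190] for p in l]
g=lambda l:[np.array(p)/4.444-.37+[235,175] for p in l]
cs=f([(455,92),(730,122),(705,398),(428,365)])
for zb in(0,.01,.02,.03,):
    P=np.array([plane("top",c,zb+.012) for c in cs]); print(zb,P[:,:2].tolist(),np.linalg.norm(P-np.roll(P,-1,0),axis=1),P.mean(0))
P=np.array([plane("top",c,.087) for c in f([(553,268),(625,275),(547,335),(620,345)])]);print(P,P.mean(0))
# base corners, two views: near-left (428,365)/(575,352?) , right (705,398)/(755,200)
print(tri(cs[2],g([(755,200)])[0]),tri(cs[3],g([(575,345)])[0]),tri(cs[0],g([(292,238)])[0]))
E
```

```text
[298.2  209.37] 100 [314.1266 222.1772] 79 [ 0.56   -0.0616  0.3006] 0.07751548232098501
[291.1124 230.8652] 89 [262.4913 237.2076] 289 [ 0.5779 -0.0243  0.2712] 0.03334484693966609
[284.7143 253.1071] 84 [280.956  247.9403] 318 [ 0.5334 -0.0069  0.2707] 0.035706956964999086
0 [[0.6581473944311973, -0.20208285572306098], [0.6208978010507912, -0.37585313925435926], [0.4465709250212592, -0.33479072118074427], [0.48422219786819953, -0.16505930241026667]] [0.1777 0.1791 0.1739 0.1778] [ 0.5525 -0.2694  0.012 ]
0.01 [[0.6555199168625776, -0.20100769470699925], [0.6185916344768062, -0.3732790544226945], [0.44576848337003017, -0.33257083636030105], [0.48309498037836807, -0.1643035025914767]] [0.1762 0.1776 0.1724 0.1763] [ 0.5507 -0.2678  0.022 ]
0.02 [[0.6528924392939577, -0.19993253369093755], [0.6162854679028213, -0.3707049695910295], [0.44496604171880105, -0.33035095153985805], [0.4819677628885366, -0.1635477027726867]] [0.1747 0.176  0.1709 0.1748] [ 0.549  -0.2661  0.032 ]
0.03 [[0.6502649617253379, -0.19885737267487585], [0.6139793013288364, -0.3681308847593646], [0.444163600067572, -0.32813106671941483], [0.48084054539870513, -0.16279190295389673]] [0.1731 0.1745 0.1694 0.1732] [ 0.5473 -0.2645  0.042 ]
[[ 0.5257 -0.2394  0.087 ]
 [ 0.5173 -0.2813  0.087 ]
 [ 0.4864 -0.2309  0.087 ]
 [ 0.4763 -0.2729  0.087 ]] [ 0.5014 -0.2561  0.087 ]
(array([ 0.4304, -0.2917,  0.2067]), np.float64(0.0011624932670250764)) (array([ 0.4628, -0.1507,  0.2025]), np.float64(7.780322879686821e-05)) (array([ 0.6061, -0.1815,  0.2064]), np.float64(0.002001796171643866))
```

Both views put the board at z≈0.19, which is odd because the work surface is supposed to be at 0. I'll test the calibration against the known TCP before relying on it.

```bash
python3 - <<'E'
from h import *
np.set_printoptions(precision=4,suppress=True)
print(proj("top",np.array([.1523,-.528,.2044])),proj("side",np.array([.1523,-.528,.2044])),proj("top",np.zeros(3)))
for n in C: R=np.array(C[n]['R']);print(R@R.T-np.eye(3))
t=cv2.imread("pics/top0.png")
cv2.imwrite("pics/g.png",cv2.resize(t[350:480,480:640],(800,650))[:600])
# board corners (side, top): left-front and right, near
print(tri((224,323),(338,361)),tri((428,355),(483,240)))
E
```

```text
[548.4455 406.441 ] [563.052  195.9695] [305.7837 480.7332]
[[-0.  0. -0.]
 [ 0.  0. -0.]
 [-0. -0.  0.]]
[[-0. -0.  0.]
 [-0. -0. -0.]
 [ 0. -0.  0.]]
(array([0.3926, 0.1341, 0.2046]), np.float64(0.006497165890529789)) (array([ 0.2778, -0.297 ,  0.1913]), np.float64(0.0019853964922928718))
```

View pics/g.png

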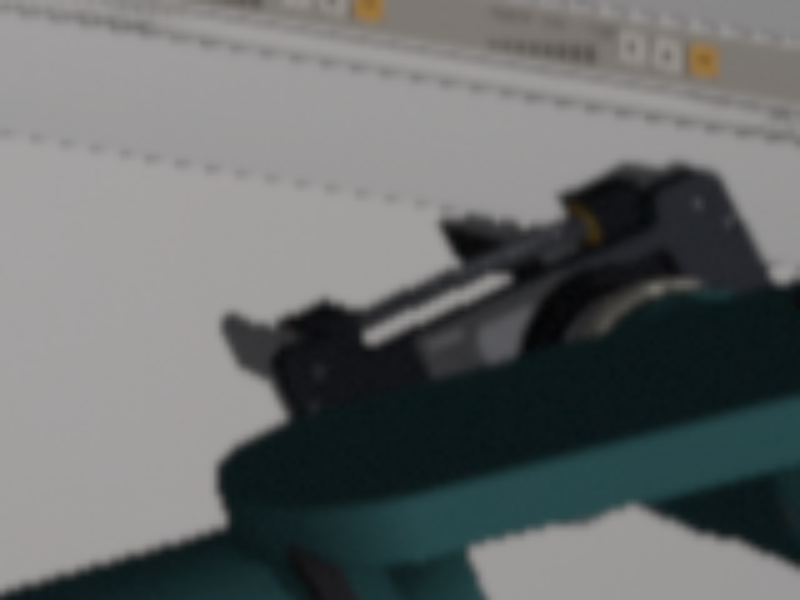

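The projected TCP (548,406) lands midway between the seen fingertips, at about (526,415) and (570,395). The calibration is therefore sound, and the board really is at z≈0.19. I'll redo the matching.

```bash
python3 - <<'E'
from h import *
np.set_printoptions(precision=4,suppress=True)
t=cv2.imread("pics/top0.png");s=cv2.imread("pics/side0.png")
bt=blobs(t,(t.max(2)<45).astype(np.uint8),(270,195,325,270),15)
bs=[b for b in blobs(s,(s.max(2)<45).astype(np.uint8),(240,215,320,285),60) if b[1][4]>200]
bt.sort(key=lambda b:b[0][1]);bs.sort(key=lambda b:b[0][1])
G=[]
for a,b in zip(bt,bs): p,e=tri(a[0],b[0]);G.append(p);print(a[0],a[1],b[0],b[1],p,e)
f=lambda l:[np.array(p)/4.21-.37+[250,190] for p in l]
g=lambda l:[np.array(p)/4.444-.37+[235,175] for p in l]
ang=lambda v:np.degrees(np.arctan2(v[1],v[0]))
print("rack x dir",ang(G[0]-G[2]),np.linalg.norm(G[0]-G[2]))
cs=f([(455,92),(730,122),(705,398),(428,365)])
P=np.array([plane("top",c,.205) for c in cs]);print(P,np.linalg.norm(P-np.roll(P,-1,0),axis=1),P.mean(0))
y=[ang(P[0]-P[1]),ang(P[3]-P[2])];x=[ang(P[0]-P[3]),ang(P[1]-P[2])];print("stand y-90",np.array(y)-90,"x",x)
a=np.radians(np.mean(list(np.array(y)-90)+x));print("mouth from base",P.mean(0)[:2]-.042*np.array([np.cos(a),np.sin(a)]))
L=np.array([plane("top",c,.260) for c in f([(553,268),(625,275),(547,335),(620,345)])]);print("lips",L,L.mean(0), ang(L[0]-L[1])-90,ang(L[2]-L[3])-90)
# plates: grey ends in rack, ends of plate top edges z=.193+.006+.03
for q in ([(152,78),(265,103)],[(123,168),(238,195)],[(95,260),(212,288)]):
    Q=[plane("top",c,.229) for c in f(q)];print("plate",np.mean(Q,0),ang(Q[0]-Q[1])-90,np.linalg.norm(Q[0]-Q[1]))
E
```

```text
[298.2  209.37] [293 204  12  11 100] [262.4913 237.2076] [256 225  15  26 289] [ 0.6117 -0.0493  0.2543] 1.2451808128160212e-05
[291.1124 230.8652] [285 226  13  11  89] [280.956  247.9403] [274 235  16  27 318] [ 0.5662 -0.0301  0.2539] 1.579015491145397e-05
[284.7143 253.1071] [279 249  13   9  84] [301.9614 258.7507] [295 245  16  28 337] [ 0.5194 -0.0127  0.2541] 0.000364097536712251
rack x dir -21.59870903965718 0.0992834550422849
[[ 0.6074 -0.1813  0.205 ]
 [ 0.5764 -0.3262  0.205 ]
 [ 0.4311 -0.2919  0.205 ]
 [ 0.4625 -0.1505  0.205 ]] [0.1481 0.1493 0.1449 0.1482] [ 0.5193 -0.2375  0.205 ]
stand y-90 [-12.0989 -12.5073] x [np.float64(-12.017211773597452), np.float64(-13.25432456622221)]
mouth from base [ 0.4783 -0.2284]
lips [[ 0.4982 -0.2136  0.26  ]
 [ 0.4912 -0.2488  0.26  ]
 [ 0.4652 -0.2064  0.26  ]
 [ 0.4567 -0.2417  0.26  ]] [ 0.4778 -0.2276  0.26  ] -11.31425917572335 -13.554766031073157
plate [ 0.6147 -0.0502  0.229 ] -18.513834340096253 0.06088610738422411
plate [ 0.5675 -0.0315  0.229 ] -19.139649858958776 0.06154549284610131
plate [ 0.5204 -0.0135  0.229 ] -19.25665773918392 0.06205430206322833
```

The heights and spacings agree: grip spacing is 99.3 mm against 100, and the base edges are about 148 mm against 150. Board z is about 0.196. Next I'll estimate the spindle pitches from the thread's periodicity, add a move planner, and start raising the arm.

```bash
cat >>h.py <<'E'
from scipy.spatial.transform import Rotation as Ro
def plan(x,y,z,yaw):
    o=robot.get_obs();R=Ro.from_euler('xyz',o['ee_rot']);T=Ro.from_euler('xyz',[np.pi,0,np.radians(yaw)])
    p=o['tool_pos'];d=R.inv().apply(np.array([x,y,z])-p)/.2;w=np.degrees((R.inv()*T).as_rotvec())/30
    print("t %.2f pos %s yaw %.1f F %s w %.4f g %.1f"%(o['time'],p.round(4),np.degrees(o['ee_rot'][2]),o['wrist_force'].round(1),o['width'],o['finger_force']))
    print("shift",d.round(3),"turn",w.round(3))
E
python3 - <<'E'
from h import *
from scipy.ndimage import map_coordinates
t=cv2.cvtColor(cv2.imread("pics/top0.png"),cv2.COLOR_BGR2GRAY).astype(float)
a=np.radians(-12.4);ex=np.array([np.cos(a),np.sin(a),0]);ey=np.array([-np.sin(a),np.cos(a),0]);S=np.array([.5193,-.2375,.243])
ys=np.arange(-.050,.050,.0005)
for bx in(-.042,0,.042):
  pr=[]
  for off in np.arange(-.012,.013,.002):
    q=np.array([proj("top",S+ex*(bx+off)+ey*y) for y in ys]);v=map_coordinates(t,[q[:,1],q[:,0]],order=1);pr.append(v-np.convolve(np.pad(v,15,'edge'),np.ones(31)/31,'valid'))
  pr=np.array(pr);out=[]
  for P in np.arange(7,15,.25):
    sel=abs(ys)<.034
    F=np.abs((pr[:,sel]*np.exp(-2j*np.pi*ys[sel]/(P/1000))*np.hanning(sel.sum())).sum(1));out.append((F**2).sum())
  out=np.array(out);print(bx,(out/out.max()*99).astype(int))
plan(.30,-.528,.42,16.1)
E
python3 -m handwheel '[[0,0,-0.2,0,0,0],[0,0,-0.4,0,0,0],[0,0,-0.6,0,0,0],[0,0,-0.8,0,0,0],[0,0,-1,0,0,0],[0,0,-1,0,0,0]]' 0.2
python3 -c "
from h import *
plan(.61,-.05,.40,69.5)"
```

```text
-0.042 [ 9 13 14 15 18 23 27 33 43 59 76 91 99 97 87 72 56 42 32 28 29 33 39 46
 53 59 63 66 69 71 74 77]
0 [ 0  0  0  0  0  0  0  0  2  7 15 27 42 58 73 86 94 99 98 94 86 77 66 55
 45 36 28 21 15 11  7  5]
0.042 [ 0  0  0  0  1  5 14 30 50 70 86 96 99 94 84 72 58 45 33 24 16 11  7  5
  3  2  2  2  2  2  2  2]
t 0.10 pos [ 0.1523 -0.528   0.2044] yaw 16.1 F [-0.1 -0.4  0.1] w 0.0935 g 0.0
shift [ 0.71   0.203 -1.078] turn [-0.004 -0.    -0.   ]
time: 0.6
tool_pos: [0.1526, -0.5295, 0.4149]
ee_rot: [3.126, 0.002, 0.281]
wrist_force: [-0.1, 0.5, 1.1]
width: 0.0575
finger_force: 0.0
t 0.60 pos [ 0.1526 -0.5295  0.4149] yaw 16.1 F [-0.1  0.5  1.1] w 0.0575 g 0.0
shift [ 2.862 -1.671  0.044] turn [ 0.026  0.017 -1.78 ]
```

```bash
python3 -m handwheel '[[0.2,-0.12,0,0,0,-0.2],[0.4,-0.23,0,0,0,-0.4],[0.6,-0.35,0,0,0,-0.6],[0.8,-0.46,0,0,0,-0.8],[1,-0.58,0,0,0,-0.9],[1,-0.58,0,0,0,-0.9]]' >/dev/null
python3 -m handwheel '[[0.2,-0.01,0,0,0,-0.2],[0.4,-0.02,0,0,0,-0.4],[0.6,-0.04,0,0,0,-0.6],[0.8,-0.05,0,0,0,-0.8],[1,-0.06,0,0,0,-0.88],[1,-0.06,0,0,0,-0.88]]'>/dev/null
python3 -m handwheel '[[0.2,0.09,0,0,0,0],[0.4,0.17,0,0,0,0],[0.6,0.26,0,0,0,0],[0.8,0.35,0,0,0,0],[1,0.43,0,0,0,0],[1,0.43,0,0,0,0],[1,0.43,0,0,0,0]]'
python3 - <<'E'
from h import *
plan(.566,-.031,.30,69.5)
E
```

```text
time: 2.18
tool_pos: [0.6022, -0.0574, 0.4027]
ee_rot: [-3.137, 0.001, 1.216]
wrist_force: [-0.1, -0.7, 0.5]
width: 0.0374
finger_force: 0.0
t 2.18 pos [ 0.6022 -0.0574  0.4027] yaw 69.7 F [-0.1 -0.7  0.5] w 0.0374 g 0.0
shift [ 0.061 -0.214  0.514] turn [-0.008  0.002  0.006]
```

```bash
python3 -m handwheel '[[0.05,0.03,0.1,0,0,0],[0.05,0.03,0.25,0,0,0],[0.05,0.03,0.4,0,0,0],[0.05,0.03,0.5,0,0,0],[0.05,0.03,0.6,0,0,0],[0.05,0.03,0.7,0,0,0],[0.05,0.03,0.76,0,0,0],[0.05,0.03,0.81,0,0,0],[0.05,0.03,0.81,0,0,0],[0.05,0.03,0.81,0,0,0]]'
python3 - <<'E'
from h import *
plan(.612,-.0495,.239,69.5)
t=viewer.snapshot("top");s=viewer.snapshot("side")
a=cv2.resize(t[180:250,260:360],(400,280),interpolation=3);b=cv2.resize(s[175:275,220:320],(400,400),interpolation=3)
cv2.imwrite("pics/n1.png",np.hstack([np.pad(a,((0,120),(0,0),(0,0))),b])[:,:,::-1])
E
```

```text
time: 3.02
tool_pos: [0.6098, -0.0525, 0.2439]
ee_rot: [3.141, 0.0, 1.212]
wrist_force: [-0.1, -0.1, 0.4]
width: 0.0372
finger_force: 0.0
t 3.02 pos [ 0.6098 -0.0525  0.2439] yaw 69.4 F [-0.1 -0.1  0.4] w 0.0372 g 0.0
shift [0.018 0.005 0.024] turn [ 0.001  0.    -0.002]
```

View pics/n1.png

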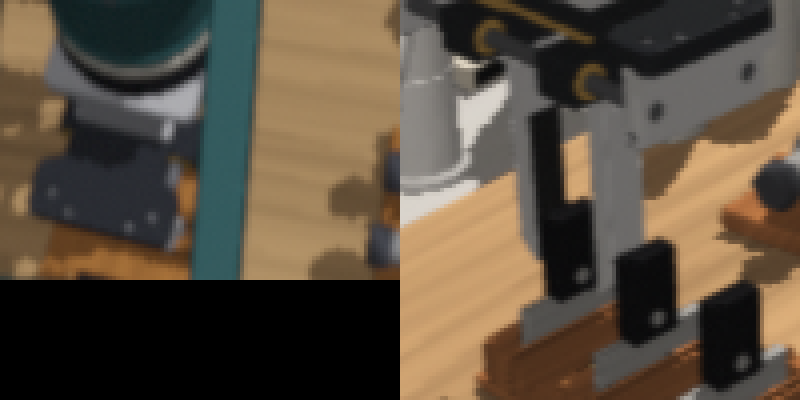

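The side view (right half) shows the fingers straddling the far grip at about (570,240), with the tips near the plate top. I'll nudge slightly and close.

```bash
python3 -m handwheel '[[0.015,0,0.015,0,0,0],[0.015,0,0.015,0,0,0],[0.015,0,0.015,0,0,0],[0.015,0,0.015,0,0,0],[0.015,0,0.015,0,0,0],[0.015,0,0.015,0,0,0]]' 1
python3 -m handwheel '[[0,0,-0.03,0,0,0],[0,0,-0.09,0,0,0],[0,0,-0.2,0,0,0],[0,0,-0.35,0,0,0],[0,0,-0.5,0,0,0],[0,0,-0.5,0,0,0]]'
python3 - <<'E'
from h import *
plan(.4,-.0495,.36,135)
E
```

```text
time: 3.62
tool_pos: [0.6126, -0.0493, 0.2406]
ee_rot: [3.138, -0.0, 1.213]
wrist_force: [5.7, -1.6, -2.2]
width: 0.0118
finger_force: 30.0
time: 4.12
tool_pos: [0.6118, -0.049, 0.3479]
ee_rot: [3.132, -0.002, 1.213]
wrist_force: [0.1, 0.2, 0.7]
width: 0.0122
finger_force: 30.0
t 4.12 pos [ 0.6118 -0.049   0.3479] yaw 69.5 F [0.1 0.2 0.7] w 0.0122 g 30.0
shift [-0.373 -0.99  -0.071] turn [ 0.019  0.008 -2.184]
```

```bash
cat >>h.py <<'E'
from scipy.ndimage import map_coordinates
def teeth(name,off=.0385):
    s=viewer.snapshot("side");cv2.imwrite(f"pics/{name}.png",s[:,:,::-1]);o=robot.get_obs()
    sat=cv2.cvtColor(s,cv2.COLOR_RGB2HSV)[:,:,1].astype(float)
    R=Ro.from_euler('xyz',o['ee_rot']).as_matrix();ex,ey=R[:,0],R[:,1]
    cam=ray("side",(315,232))[0];n=ey*np.sign(ey@(cam-o['tool_pos']))
    ys=np.arange(-.031,.0311,.0005)
    for dz in(-.003,-.001,.001,.003,.005,.007,.009):
        q=np.array([proj("side",o['tool_pos']+ex*y+n*.003+np.array([0,0,dz-off])) for y in ys])
        v=map_coordinates(sat,[q[:,1],q[:,0]],order=1);u=v-v.mean()
        F=[np.abs((u*np.exp(-2j*np.pi*ys/(P/1000))*np.hanning(len(u))).sum()) for P in np.arange(7,14.1,.5)]
        print(dz,"peak",np.arange(7,14.1,.5)[np.argmax(F)],np.int_(F)," ".join("%d"%k for k in v[::4]))
    c=proj("side",o['tool_pos']-[0,0,off]);x,y=np.int_(c)
    return s[y-50:y+30,x-50:x+50],(x,y)
E
python3 - <<'E'
from h import *
c,xy=teeth("t1");print(xy);cv2.imwrite("pics/t1c.png",cv2.resize(c,(800,640),interpolation=3)[20:620,:,::-1])
E
```

```text
-0.003 peak 11.5 [ 7  6  5  5  6  8 11 14 15 16 15 14 13 11 10] 110 118 117 116 116 116 117 116 116 116 116 117 117 117 116 116 116 116 116 116 116 116 116 117 116 116 116 117 116 117 117 114
-0.001 peak 9.5 [3 2 5 7 8 8 8 7 5 4 3 2 2 1 1] 110 116 116 116 117 117 116 117 116 116 117 116 115 116 115 116 115 115 115 115 116 114 114 113 111 113 110 112 110 107 110 95
0.001 peak 14.0 [ 4  3  6  5  3  4  5  6  5  6  7  7  7  8 11] 106 113 116 115 114 114 112 111 110 107 111 106 107 106 103 106 97 99 93 92 93 86 88 80 79 73 71 68 64 63 56 50
0.003 peak 9.0 [10  9  9 16 22 22 18 13  8 10 15 18 18 15 11] 71 88 98 98 95 84 78 78 73 72 67 64 63 57 59 49 51 47 43 42 34 38 35 32 32 24 29 24 27 26 19 23
0.005 peak 9.5 [ 7  7 14 30 41 43 37 25 16 18 23 26 26 22 17] 29 44 49 48 52 33 33 30 28 29 24 26 25 24 24 18 21 19 21 19 16 20 20 21 19 17 18 18 19 21 19 21
0.007 peak 10.0 [15  4 14 27 39 48 53 52 47 40 32 25 19 14 11] 22 23 23 22 21 17 17 18 19 17 14 15 17 18 16 15 17 18 20 17 14 16 18 17 18 17 16 16 19 21 19 20
0.009 peak 10.0 [10 13 19 26 33 38 39 36 29 22 18 19 23 27 31] 21 21 20 18 17 14 15 15 16 17 13 12 14 14 14 14 15 17 17 15 12 13 15 16 17 16 15 15 17 19 18 21
(np.int64(260), np.int64(210))
```

View pics/t1c.png

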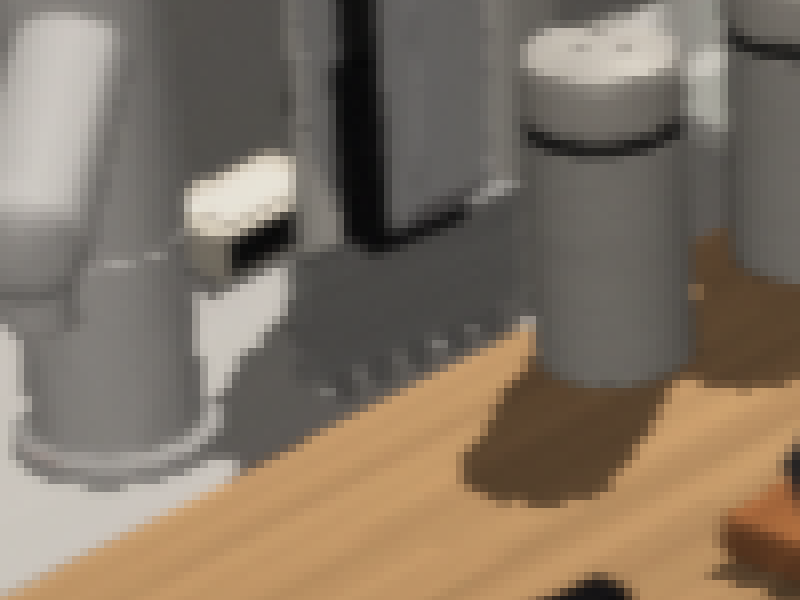

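The leaf is held, and its teeth show faintly at about (330–525, 320–390), but grey on grey gives no usable count. I'll move it over bare wood, turned toward the camera.

```bash
python3 -m handwheel '[[-0.05,-0.15,0,0,0,0.2],[-0.1,-0.35,0,0,0,0.4],[-0.15,-0.55,0,0,0,0.6],[-0.2,-0.75,0,0,0,0.8],[-0.25,-0.9,0,0,0,1],[-0.25,-1,0.05,0,0,1],[-0.25,-1,0.15,0,0,1],[-0.25,-1,0.24,0,0,1],[-0.25,-1,0.24,0,0,1]]'
python3 - <<'E'
from h import *
c,xy=teeth("t2");print(xy);cv2.imwrite("pics/t2c.png",cv2.resize(c,(800,640),interpolation=3)[40:,:,::-1])
plan(.478,-.228,.34,77.6)
E
```

```text
time: 4.92
tool_pos: [0.4032, -0.025, 0.287]
ee_rot: [-3.134, 0.006, 0.689]
wrist_force: [-0.5, 0.4, -1.7]
width: 0.0124
finger_force: 30.0
-0.003 peak 10.5 [ 1  0  4 11 17 22 25 25 24 22 19 17 15 13 12] 116 116 115 116 115 117 117 117 116 116 116 117 116 116 115 116 116 115 115 113 115 117 117 117 116 116 116 116 116 116 117 119
-0.001 peak 10.0 [ 14  12  68 179 289 363 388 369 321 259 194 136  87  50  25] 116 117 114 104 85 106 115 116 106 86 104 116 116 109 85 104 115 116 110 90 106 116 117 110 94 109 116 116 116 117 118 119
0.001 peak 10.0 [  14   32  184  458  742  941 1017  977  854  689  515  354  219  113
   36] 116 117 114 88 42 80 111 113 91 40 76 111 113 97 40 73 110 113 96 46 78 111 115 99 53 77 105 116 117 117 117 117
0.003 peak 10.0 [  13   28  220  555  907 1162 1265 1223 1075  870  652  450  280  149
   56] 115 115 109 72 28 43 97 105 71 24 41 91 103 73 20 42 93 105 77 25 48 96 107 87 35 49 87 110 117 117 117 117
0.005 peak 10.0 [ 29  40 151 384 627 802 870 835 725 574 415 269 149  60   8] 91 77 74 48 17 18 53 69 48 17 20 50 68 52 18 21 52 70 51 16 23 55 74 52 19 28 57 82 100 113 117 117
0.007 peak 10.5 [ 21   7  51  98 136 165 182 186 174 151 120  89  60  36  18] 62 32 27 19 15 16 19 25 20 15 15 21 26 20 12 12 22 25 20 14 15 20 26 19 14 16 23 29 44 94 115 116
0.009 peak 11.5 [17 15 15 12  6  0 10 21 29 33 32 28 23 17 12] 59 20 16 14 14 16 14 14 14 14 14 15 15 14 14 14 14 15 15 15 12 13 13 14 14 15 16 14 20 72 113 117
(np.int64(372), np.int64(272))
t 4.97 pos [ 0.4042 -0.0252  0.289 ] yaw 39.5 F [-0.2 -0.  -0.6] w 0.0121 g 30.0
shift [-0.361  1.016 -0.259] turn [-0.014  0.005 -1.27 ]
```

View pics/t2c.png

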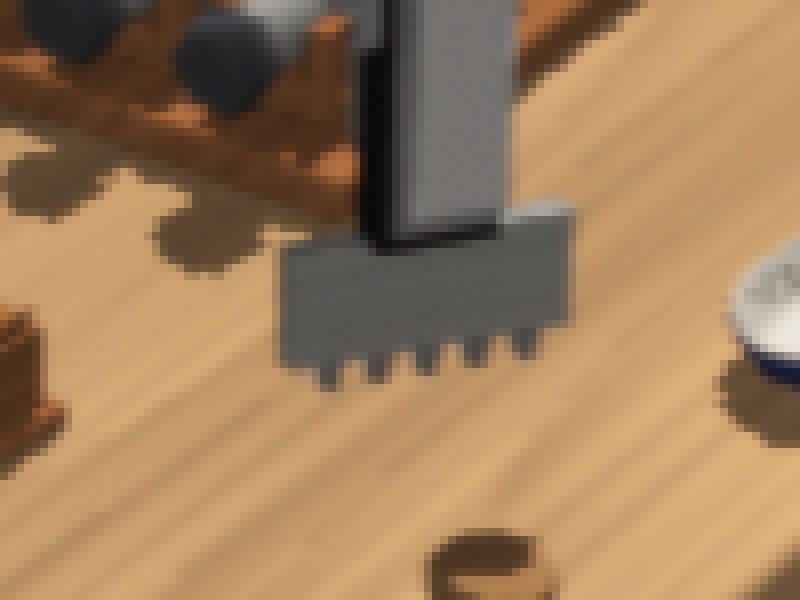

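The teeth are crisp against the wood: 5 teeth at 10 mm pitch, at x≈330–525, y≈330–385 in the crop. Before choosing, I'll re-check the near spindle's pitch using only thread clear of the guide. That uses the old pictures and costs no robot time.

```bash
python3 - <<'E'
from h import *
a=np.radians(-12.4);ex=np.array([np.cos(a),np.sin(a),0]);ey=np.array([-np.sin(a),np.cos(a),0]);S=np.array([.5193,-.2375,.196])
Ps=np.arange(7,14.1,.5);ys=np.arange(-.041,.0411,.0005)
for n in("top","side"):
  im=cv2.cvtColor(cv2.imread(f"pics/{n}0.png"),cv2.COLOR_BGR2GRAY).astype(float)
  for bx in(-.042,0,.042):
    for sel,l in((ys>-1,"all"),(abs(ys)<.021,"mid"),(abs(ys)>.025,"out")):
      tot=0
      for th in (np.arange(-50,51,10) if n=="top" else np.arange(10,80,10)):
        th=np.radians(th); off=ex*(np.sin(th)*.015*(1 if n=="top" else -1)*0)+0
        # top: across x ; side: camera sits at +y,-x -> facing side is -x
        P0=S+ex*(bx+(.015*np.sin(th) if n=="top" else -.015*np.sin(th)))+np.array([0,0,.032+.015*np.cos(th)])
        q=np.array([proj(n,P0+ey*y) for y in ys[sel]]);v=map_coordinates(im,[q[:,1],q[:,0]],order=1)
        y=ys[sel];D=np.c_[np.ones_like(y),y,y**2]*(1+0*y[:,None])
        r0=v-D@np.linalg.lstsq(D,v,rcond=None)[0]
        tot=tot+np.array([1-np.sum((v-(E:=np.c_[D,np.cos(2*np.pi*y/P*1000),np.sin(2*np.pi*y/P*1000)])@np.linalg.lstsq(E,v,rcond=None)[0])**2)/np.sum(r0**2) for P in Ps])
      print(n,bx,l,np.int_(tot*10),Ps[np.argmax(tot)])
E
```

```text
top -0.042 all [ 1  4  2  7  2  6 10  8  4  3  4  5  5  4  3] 10.0
top -0.042 mid [ 6  6  8 13 16 17 16 12  9  7  8 10 14 18 23] 14.0
top -0.042 out [ 8 25  7 24 10 23 14 17 23 16 14 21 25 23 17] 7.5
top 0 all [ 0  0  2  1  2  2  2 13 51 77 61 27  5  3  7] 11.5
top 0 mid [ 1  2  6  4  2 14 41 71 89 92 83 66 46 29 16] 11.5
top 0 out [ 5  7 12 23 17 27 55 14 31 76 57 14 21 54 80] 14.0
top 0.042 all [ 1  1  0  4  2 46 82 45  7  2  7  5  3  2  3] 10.0
top 0.042 mid [ 3  5  1 13 46 80 93 78 53 30 15  6  3  4  5] 10.0
top 0.042 out [ 9 26  7 52 23 31 80 19 23 72 57 15  9 39 58] 10.0
side -0.042 all [0 0 0 1 1 0 1 0 0 1 1 1 1 1 1] 9.0
side -0.042 mid [ 0  1  4  4  2  1  2  4  5  6  7  8  9 10 10] 14.0
side -0.042 out [ 6  7  8  9 15  6 17 16 10 18 22 16 13 23 29] 14.0
side 0 all [ 0  0  0  0  0  1  1  3  8 13 12  7  3  2  3] 11.5
side 0 mid [ 1  1  1  2  2  3  5  9 13 16 19 20 20 20 19] 13.0
side 0 out [ 1  3  5  8  7 10 17  4 10 25 16  1 10 29 34] 14.0
side 0.042 all [ 0  0  0  3  0 19 42 25  5  5  8  5  1  1  3] 10.0
side 0.042 mid [ 1  4  2  8 28 47 52 45 32 20 12  8  7  7  7] 10.0
side 0.042 out [ 4  8  7 22 23 10 48 21  9 41 46 18  7 22 41] 10.0
```

The middle spindle reads 11.5 mm and the far one 10 mm, so the near one is probably 8.5 mm, though the guide hides it too much to be sure. The 10 mm leaf is already in hand, so I'll test it gently as the task asks, which will also calibrate the guide's position.

```bash
python3 -m handwheel '[[-0.04,0.1,-0.15,0,0,-0.2],[-0.1,0.3,-0.26,0,0,-0.4],[-0.17,0.5,-0.26,0,0,-0.6],[-0.24,0.7,-0.26,0,0,-0.8],[-0.31,0.87,-0.26,0,0,-1],[-0.36,1,-0.26,0,0,-1],[-0.36,1,-0.26,0,0,-1]]' >/dev/null
python3 -m handwheel '[[0,0,0,0,0,-0.2],[0,0,0,0,0,-0.27],[0,0,0,0,0,-0.27],[0,0,0,0,0,-0.27]]'
python3 - <<'E'
from h import *
plan(.478,-.228,.31,77.6)
E
```

```text
time: 5.88
tool_pos: [0.478, -0.2254, 0.3447]
ee_rot: [-3.141, -0.0, 1.353]
wrist_force: [0.2, -0.1, -0.9]
width: 0.0118
finger_force: 30.0
t 5.88 pos [ 0.478  -0.2254  0.3447] yaw 77.5 F [ 0.2 -0.1 -0.9] w 0.0118 g 30.0
shift [-0.013  0.003  0.174] turn [-0.    -0.    -0.002]
```

```bash
python3 -m handwheel '[[-0.01,0,0.08,0,0,0],[-0.01,0,0.16,0,0,0],[-0.01,0,0.21,0,0,0],[-0.01,0,0.21,0,0,0],[-0.01,0,0.21,0,0,0]]'
python3 - <<'E'
from h import *
s=viewer.snapshot("side");t=viewer.snapshot("top")
b=cv2.resize(s[170:260,300:420],(800,600),interpolation=3)
cv2.imwrite("pics/m1.png",b[:,:,::-1])
E
```

```text
time: 6.3
tool_pos: [0.4772, -0.2273, 0.3022]
ee_rot: [-3.14, -0.0, 1.354]
wrist_force: [0.3, -0.3, -1.1]
width: 0.0116
finger_force: 30.0
```

View pics/m1.png

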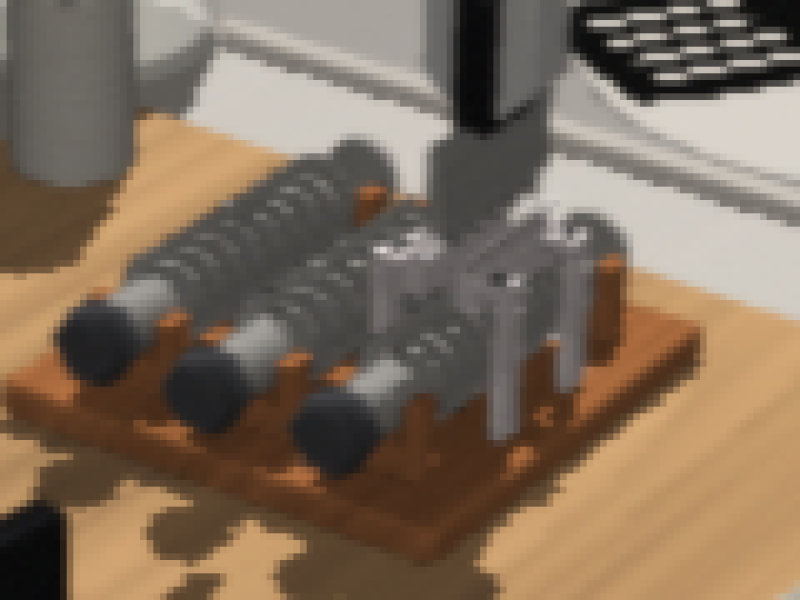

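The leaf hangs at (490,170) just inside the slot's mouth, centred between the rails. I'll lower it in small steps while watching the force.

```bash
python3 -m handwheel '[[0,0,0.02,0,0,0],[0,0,0.04,0,0,0],[0,0,0.06,0,0,0],[0,0,0.06,0,0,0]]'|egrep 'pos|wrist|width'
for i in 1; do python3 -m handwheel '[[0,0,0.01,0,0,0],[0,0,0.01,0,0,0]]'|egrep 'pos|wrist'; python3 -m handwheel '[[0,0,0.01,0,0,0],[0,0,0.01,0,0,0]]'|egrep 'pos|wrist'; done
```

```text
tool_pos: [0.4771, -0.2276, 0.2894]
wrist_force: [0.7, 0.1, 0.1]
width: 0.0118
tool_pos: [0.4773, -0.2277, 0.288]
wrist_force: [-0.3, -0.2, -1.9]
tool_pos: [0.4774, -0.2278, 0.2862]
wrist_force: [-0.1, -0.1, -1.0]
```

```bash
python3 -m handwheel '[[0,0,0.01,0,0,0],[0,0,0.01,0,0,0]]'|egrep 'pos|wrist'; python3 -m handwheel '[[0,0,0.01,0,0,0],[0,0,0.01,0,0,0]]'|egrep 'pos|wrist';python3 -m handwheel '[[0,0,0.005,0,0,0],[0,0,0.005,0,0,0]]'|egrep 'pos|wrist'
```

```text
tool_pos: [0.4774, -0.2278, 0.2841]
wrist_force: [0.2, -0.6, -1.2]
tool_pos: [0.4773, -0.2277, 0.2821]
wrist_force: [0.3, 0.2, 0.2]
tool_pos: [0.4775, -0.2278, 0.2815]
wrist_force: [-0.0, 1.0, -0.2]
```

```bash
for i in 1; do python3 -m handwheel '[[0,0,0.005,0,0,0],[0,0,0.005,0,0,0]]'|egrep 'pos|wrist'; python3 -m handwheel '[[0,0,0.005,0,0,0],[0,0,0.005,0,0,0]]'|egrep 'pos|wrist';python3 -m handwheel '[[0,0,0.005,0,0,0],[0,0,0.005,0,0,0]]'|egrep 'pos|wrist'; done
```

```text
tool_pos: [0.4775, -0.2278, 0.2813]
wrist_force: [0.1, 1.3, 2.7]
tool_pos: [0.4775, -0.2278, 0.2811]
wrist_force: [-1.2, 0.7, 5.8]
tool_pos: [0.4775, -0.2278, 0.281]
wrist_force: [-2.1, 1.9, 8.0]
```

It makes contact at z=0.2814, about crest height, at roughly 3 N/mm. I'll slide it along the leaf's length and watch for a drop.

```bash
h(){ egrep 'pos|wrist'|tr '\n' ' ';echo; }
python3 -m handwheel '[[0.006,0,0,0,0,0],[0.012,0,0,0,0,0]]'|h
python3 -m handwheel '[[0.006,0,0,0,0,0],[0.012,0,0,0,0,0]]'|h
python3 -m handwheel '[[0.006,0,0,0,0,0],[0.012,0,0,0,0,0]]'|h
python3 -m handwheel '[[-0.025,0,0,0,0,0],[-0.04,0,0,0,0,0]]'|h
python3 -m handwheel '[[-0.006,0,0,0,0,0],[-0.012,0,0,0,0,0]]'|h
python3 -m handwheel '[[-0.006,0,0,0,0,0],[-0.012,0,0,0,0,0]]'|h
python3 -m handwheel '[[-0.006,0,0,0,0,0],[-0.012,0,0,0,0,0]]'|h
```

```text
tool_pos: [0.4777, -0.2272, 0.281] wrist_force: [-2.3, -4.0, 5.5] 
tool_pos: [0.4787, -0.2253, 0.2811] wrist_force: [-2.0, -4.7, 7.2] 
tool_pos: [0.4794, -0.223, 0.2812] wrist_force: [-1.0, -3.7, 5.8] 
tool_pos: [0.4786, -0.2268, 0.2809] wrist_force: [1.9, 8.6, 6.4] 
tool_pos: [0.4781, -0.2293, 0.281] wrist_force: [0.8, 1.8, 8.2] 
tool_pos: [0.4775, -0.232, 0.2811] wrist_force: [0.9, 3.9, 6.7] 
tool_pos: [0.477, -0.2343, 0.2809] wrist_force: [0.1, 4.0, 6.4]
```

Over 11.5 mm of travel, more than a full pitch, it never dropped, so the 10 mm leaf does not fit. It goes back to its slot.

```bash
python3 -m handwheel '[[0.02,0,-0.1,0,0,0],[0.04,0,-0.25,0,0,0],[0.04,0,-0.4,0,0,0],[0.04,0,-0.4,0,0,0]]' >/dev/null
python3 - <<'E'
from h import *
plan(.6126,-.0493,.355,69.5)
E
```

```text
t 9.57 pos [ 0.4787 -0.2283  0.365 ] yaw 77.6 F [-0.7  0.5  0.5] w 0.0115 g 30.0
shift [1.018 0.461 0.051] turn [0.02  0.006 0.27 ]
```

```bash
python3 -m handwheel '[[0.15,0.07,0,0,0,0.1],[0.33,0.15,0,0,0,0.2],[0.51,0.23,0,0,0,0.27],[0.69,0.31,0,0,0,0.27],[0.87,0.4,0,0,0,0.27],[1,0.46,0.05,0,0,0.27],[1,0.46,0.05,0,0,0.27],[1,0.46,0.05,0,0,0.27]]' >/dev/null
python3 - <<'E'
from h import *
plan(.6126,-.0493,.262,69.5)
E
```

```text
t 10.23 pos [ 0.6105 -0.051   0.3454] yaw 69.6 F [-0.6 -0.4 -0.9] w 0.0119 g 30.0
shift [0.012 0.009 0.417] turn [-0.009  0.003  0.005]
```

```bash
python3 -m handwheel '[[0.012,0.01,0.12,0,0,0],[0.012,0.01,0.27,0,0,0],[0.012,0.01,0.38,0,0,0],[0.012,0.01,0.42,0,0,0],[0.012,0.01,0.42,0,0,0]]' |egrep 'pos|wrist'
python3 - <<'E'
from h import *
plan(.6126,-.0493,.243,69.5)
E
```

```text
tool_pos: [0.6113, -0.0518, 0.2616]
wrist_force: [0.2, -0.5, -0.8]
t 10.65 pos [ 0.6113 -0.0518  0.2616] yaw 69.4 F [ 0.2 -0.5 -0.8] w 0.0118 g 30.0
shift [0.014 0.002 0.093] turn [-0.01   0.003 -0.004]
```

```bash
h(){ egrep 'pos|wrist'|tr '\n' ' ';echo; }
python3 -m handwheel '[[0.012,0.002,0.03,0,0,0],[0.012,0.002,0.06,0,0,0],[0.012,0.002,0.085,0,0,0],[0.012,0.002,0.085,0,0,0]]' |h
python3 -m handwheel '[[0,0,0.012,0,0,0],[0,0,0.012,0,0,0]]' |h
```

```text
tool_pos: [0.6142, -0.0487, 0.2472] wrist_force: [-0.0, 0.3, -0.9] 
tool_pos: [0.6143, -0.0486, 0.2451] wrist_force: [0.9, -0.3, -1.8]
```

```bash
h(){ egrep 'pos|wrist|width'|tr '\n' ' ';echo; }
python3 -m handwheel '[[0,0,0.015,0,0,0],[0,0,0.015,0,0,0]]' |h
python3 -m handwheel '[[0,0,0.005,0,0,0],[0,0,0.005,0,0,0]]' |h
python3 -m handwheel '[[0,0,0,0,0,0],[0,0,0,0,0,0],[0,0,0,0,0,0],[0,0,0,0,0,0]]' 0.2|h
python3 -m handwheel '[[0,0,-0.08,0,0,0],[0,0,-0.25,0,0,0],[0,0,-0.4,0,0,0],[0,0,-0.4,0,0,0]]' |h
python3 - <<'E'
from h import *
plan(.566,-.031,.320,69.5)
plan(.520,-.013,.320,69.5)
s=viewer.snapshot("side")[:,:,::-1]
for b in blobs(s,(s.max(2)<45).astype(np.uint8),(240,215,320,285),200):print(b[0],b[1])
E
```

```text
tool_pos: [0.6142, -0.0485, 0.2417] wrist_force: [0.4, -0.2, -1.9] width: 0.0116 
tool_pos: [0.6142, -0.0485, 0.2409] wrist_force: [-0.8, 0.4, -0.9] width: 0.0121 
tool_pos: [0.6143, -0.0486, 0.2414] wrist_force: [0.3, -0.6, 0.1] width: 0.0348 
tool_pos: [0.6158, -0.0489, 0.3291] wrist_force: [-0.5, 1.0, 1.9] width: 0.0378 
t 12.15 pos [ 0.6158 -0.0489  0.3291] yaw 69.5 F [-0.5  1.   1.9] w 0.0378 g 0.0
shift [-0.004 -0.265  0.042] turn [ 0.024 -0.005 -0.   ]
t 12.15 pos [ 0.6158 -0.0489  0.3291] yaw 69.5 F [-0.5  1.   1.9] w 0.0378 g 0.0
shift [-0.    -0.512  0.039] turn [ 0.024 -0.005 -0.   ]
[261.82698962 237.66089965] [255 226  15  25 289]
[280.95597484 247.94025157] [274 235  16  27 318]
[301.98224852 258.72189349] [295 245  16  28 338]
```

The first leaf is back, with its grip centroid within 1 px of the start. Next is the middle leaf.

```bash
h(){ egrep 'time|pos|wrist|width'|tr '\n' ' ';echo; }
python3 -m handwheel '[[0,-0.1,-0.02,0,0,0],[0,-0.2,0,0,0,0],[0,-0.26,0,0,0,0],[0,-0.265,0.08,0,0,0],[0,-0.265,0.2,0,0,0],[0,-0.265,0.32,0,0,0],[0,-0.265,0.4,0,0,0],[0,-0.265,0.44,0,0,0],[0,-0.265,0.44,0,0,0]]' |h
python3 -m handwheel '[[0,0,0,0,0,0],[0,0,0,0,0,0]]' |h
python3 - <<'E'
from h import *
plan(.566,-.0305,.2406,69.5)
E
```

```text
time: 12.95 tool_pos: [0.5629, -0.0298, 0.2293] wrist_force: [-1.0, -0.1, 0.2] width: 0.0373 
time: 13.12 tool_pos: [0.5651, -0.0301, 0.2343] wrist_force: [1.1, 0.6, -0.6] width: 0.0378 
t 13.12 pos [ 0.5651 -0.0301  0.2343] yaw 69.5 F [ 1.1  0.6 -0.6] w 0.0378 g 0.0
shift [-0.     0.005 -0.031] turn [ 0.004 -0.001 -0.   ]
```

```bash
h(){ egrep 'time|pos|wrist|width'|tr '\n' ' ';echo; }
python3 -m handwheel '[[0,0,-0.03,0,0,0],[0,0,-0.03,0,0,0],[0,0,-0.03,0,0,0],[0,0,-0.03,0,0,0],[0,0,-0.03,0,0,0],[0,0,-0.03,0,0,0]]' 1|h
python3 -m handwheel '[[0,0,-0.03,0,0,0],[0,0,-0.09,0,0,0],[0,0,-0.2,0,0,0],[0,0,-0.35,0,0,0],[0,0,-0.53,0,0,0],[0,0,-0.53,0,0,0]]'|h
python3 -m handwheel '[[-0.06,-0.15,0,0,0,0.2],[-0.13,-0.35,0,0,0,0.4],[-0.2,-0.55,0,0,0,0.6],[-0.26,-0.72,0,0,0,0.8],[-0.26,-0.77,0,0,0,1],[-0.26,-0.77,0.15,0,0,1],[-0.26,-0.77,0.3,0,0,1],[-0.26,-0.77,0.3,0,0,1]]'|h
python3 - <<'E'
from h import *
teeth("t3")
plan(.478,-.228,.345,77.6)
E
```

```text
time: 13.62 tool_pos: [0.5662, -0.0306, 0.2397] wrist_force: [5.3, -1.6, -0.6] width: 0.0119 
time: 14.12 tool_pos: [0.5654, -0.03, 0.3528] wrist_force: [0.4, -0.1, 0.6] width: 0.012 
time: 14.78 tool_pos: [0.3973, -0.0237, 0.2769] wrist_force: [-0.3, -0.1, -2.8] width: 0.012 
-0.003 peak 11.5 [  8  16  29  22  52 137 230 307 355 372 362 331 288 241 193] 114 105 91 98 112 114 113 102 89 103 112 114 113 101 97 107 116 116 109 94 93 109 117 115 106 88 96 111 115 115 116 116
-0.001 peak 11.5 [  31    5   37   16  193  458  738  970 1117 1172 1146 1062  941  804
  665] 112 87 49 59 99 112 109 76 39 64 106 114 107 67 41 78 110 116 98 53 43 83 109 113 87 43 53 97 113 115 116 117
0.001 peak 11.5 [  12   23   68   56  227  548  895 1184 1367 1433 1398 1288 1135  962
  788] 107 69 27 27 71 104 102 56 16 33 87 109 95 38 18 50 93 111 86 36 24 60 96 107 72 26 23 73 106 117 115 116
0.003 peak 11.5 [  15   24   56   31  157  418  703  939 1085 1131 1090  988  850  700
  552] 93 53 20 17 38 86 86 41 17 20 51 86 71 24 14 24 58 81 62 23 16 35 71 84 53 17 15 43 95 115 115 116
0.005 peak 11.5 [ 15  15  31  44  83 154 238 309 351 361 341 302 252 199 149] 64 25 17 16 16 28 31 21 14 16 18 28 33 16 14 14 21 36 30 15 13 15 32 37 23 14 14 19 60 108 116 115
0.007 peak 11.5 [15  9 18 23 19 24 42 60 72 75 72 63 52 39 27] 54 17 15 17 15 14 15 14 13 14 14 15 18 14 14 14 15 18 16 14 12 12 14 15 12 13 14 14 37 94 115 115
0.009 peak 11.0 [ 9 15  7  5 10 11 16 24 28 27 22 17 13 12 11] 53 19 13 14 15 14 14 16 13 15 14 14 14 14 14 14 14 15 14 14 12 12 12 13 12 13 14 14 28 82 114 117
t 14.83 pos [ 0.3991 -0.024   0.2806] yaw 39.5 F [ 0.2 -0.3 -0.3] w 0.0119 g 30.0
shift [-0.346  1.035 -0.328] turn [-0.02   0.007 -1.27 ]
```

This leaf has 11.5 mm pitch, the same as the middle spindle. If the three spindles differ, the one under the guide should be 8.5 mm. I'll put this leaf back untested and let the 8.5 mm leaf settle it by dropping in, coming back to this one if it doesn't.

```bash
h(){ egrep 'time|pos|wrist|width'|tr '\n' ' ';echo; }
python3 -m handwheel '[[0,0,-0.15,0,0,-0.2],[0,0,-0.3,0,0,-0.4],[0,0,-0.35,0,0,-0.6],[0,0,-0.35,0,0,-0.8],[0,0,-0.35,0,0,-1],[0,0,-0.35,0,0,-1],[0,0,-0.35,0,0,-1]]'|h
python3 -c "
from h import *
plan(.5662,-.0306,.35,69.5)"
```

```text
time: 15.42 tool_pos: [0.4027, -0.0248, 0.3569] wrist_force: [0.2, 0.9, -1.4] width: 0.0122 
t 15.42 pos [ 0.4027 -0.0248  0.3569] yaw 69.3 F [ 0.2  0.9 -1.4] w 0.0122 g 30.0
shift [0.261 0.775 0.036] turn [ 0.004 -0.001 -0.005]
```

```bash
h(){ egrep 'time|pos|wrist|width'|tr '\n' ' ';echo; }
python3 -m handwheel '[[0.06,0.18,0,0,0,0],[0.13,0.38,0,0,0,0],[0.2,0.58,0,0,0,0],[0.26,0.77,0,0,0,0],[0.26,0.77,0.03,0,0,0],[0.26,0.77,0.12,0,0,0],[0.26,0.77,0.3,0,0,0],[0.26,0.77,0.42,0,0,0],[0.26,0.77,0.46,0,0,0],[0.26,0.77,0.46,0,0,0]]'|h
python3 -c "
from h import *
plan(.5662,-.0306,.245,69.5)"
```

```text
time: 16.25 tool_pos: [0.5639, -0.03, 0.2613] wrist_force: [-0.6, -0.3, -0.7] width: 0.0116 
t 16.25 pos [ 0.5639 -0.03    0.2613] yaw 69.4 F [-0.6 -0.3 -0.7] w 0.0116 g 30.0
shift [0.001 0.012 0.081] turn [-0.007  0.002 -0.003]
```

```bash
h(){ egrep 'time|pos|wrist|width'|tr '\n' ' ';echo; }
python3 -m handwheel '[[0,0.01,0.02,0,0,0],[0,0.01,0.05,0,0,0],[0,0.01,0.08,0,0,0],[0,0.01,0.08,0,0,0]]' |h
python3 -m handwheel '[[0,0,0.015,0,0,0],[0,0,0.015,0,0,0]]' |h
```

```text
time: 16.58 tool_pos: [0.5664, -0.0307, 0.2466] wrist_force: [1.7, -0.2, -1.9] width: 0.0116 
time: 16.75 tool_pos: [0.5665, -0.0307, 0.2439] wrist_force: [-0.5, 0.4, -1.0] width: 0.0115
```

```bash
h(){ egrep 'time|pos|wrist|width'|tr '\n' ' ';echo; }
python3 -m handwheel '[[0,0,0.015,0,0,0],[0,0,0.015,0,0,0],[0,0,0.015,0,0,0]]' |h
python3 -m handwheel '[[0,0,0,0,0,0],[0,0,0,0,0,0],[0,0,0,0,0,0],[0,0,0,0,0,0]]' 0.2|h
python3 -m handwheel '[[0,0,-0.08,0,0,0],[0,0,-0.25,0,0,0],[0,0,-0.4,0,0,0],[0,0,-0.4,0,0,0]]' |h
python3 - <<'E'
from h import *
plan(.520,-.013,.2406,69.5)
s=viewer.snapshot("side")[:,:,::-1]
for b in blobs(s,(s.max(2)<45).astype(np.uint8),(240,215,320,285),200):print(b[0],b[1])
E
```

```text
time: 17.0 tool_pos: [0.5665, -0.0307, 0.2409] wrist_force: [-0.1, -0.7, -0.2] width: 0.0116 
time: 17.33 tool_pos: [0.5665, -0.0307, 0.2413] wrist_force: [0.0, 0.4, 0.5] width: 0.0348 
time: 17.67 tool_pos: [0.5682, -0.0309, 0.3287] wrist_force: [-0.1, 0.0, 1.2] width: 0.0374 
t 17.67 pos [ 0.5682 -0.0309  0.3287] yaw 69.5 F [-0.1  0.   1.2] w 0.0374 g 0.0
shift [-0.002 -0.262  0.438] turn [ 0.023 -0.005 -0.   ]
[261.78200692 237.69204152] [255 226  15  25 289]
[281.50632911 248.16455696] [274 236  16  26 316]
[301.98224852 258.72189349] [295 245  16  28 338]
```

```bash
h(){ egrep 'time|pos|wrist|width'|tr '\n' ' ';echo; }
python3 -m handwheel '[[0,-0.1,-0.02,0,0,0],[0,-0.2,0,0,0,0],[0,-0.255,0,0,0,0],[0,-0.255,0.08,0,0,0],[0,-0.255,0.2,0,0,0],[0,-0.255,0.32,0,0,0],[0,-0.255,0.38,0,0,0],[0,-0.255,0.41,0,0,0],[0,-0.255,0.41,0,0,0],[0,-0.255,0.41,0,0,0]]' |h
python3 -c "
from h import *
plan(.520,-.013,.2406,69.5)"
```

```text
time: 18.55 tool_pos: [0.519, -0.0129, 0.2396] wrist_force: [0.0, 0.2, -0.3] width: 0.0376 
t 18.55 pos [ 0.519  -0.0129  0.2396] yaw 69.5 F [ 0.   0.2 -0.3] w 0.0376 g 0.0
shift [ 0.001  0.005 -0.005] turn [ 0.001 -0.    -0.001]
```

```bash
h(){ egrep 'time|pos|wrist|width'|tr '\n' ' ';echo; }
python3 -m handwheel '[[0,0,0,0,0,0],[0,0,0,0,0,0],[0,0,0,0,0,0],[0,0,0,0,0,0],[0,0,0,0,0,0],[0,0,0,0,0,0]]' 1|h
python3 -m handwheel '[[0,0,-0.03,0,0,0],[0,0,-0.09,0,0,0],[0,0,-0.2,0,0,0],[0,0,-0.35,0,0,0],[0,0,-0.53,0,0,0],[0,0,-0.53,0,0,0]]'|h
python3 -m handwheel '[[-0.15,0.03,0,0,0,-0.1],[-0.35,0.06,0,0,0,-0.2],[-0.55,0.1,0,0,0,-0.27],[-0.75,0.13,0,0,0,-0.27],[-0.9,0.16,0,0,0,-0.27],[-1,0.18,0,0,0,-0.27],[-1,0.18,0,0,0,-0.27],[-1,0.18,0,0,0,-0.27]]'|h
python3 -c "
from h import *
plan(.4777,-.2278,.302,77.6)"
```

```text
time: 19.05 tool_pos: [0.5196, -0.0131, 0.2398] wrist_force: [2.7, -0.2, 1.2] width: 0.012 
time: 19.55 tool_pos: [0.5197, -0.0128, 0.3531] wrist_force: [-0.6, -0.3, 0.7] width: 0.0118 
time: 20.22 tool_pos: [0.4816, -0.2131, 0.3442] wrist_force: [-0.3, -0.7, -1.7] width: 0.0118 
t 20.22 pos [ 0.4816 -0.2131  0.3442] yaw 77.5 F [-0.3 -0.7 -1.7] w 0.0118 g 30.0
shift [-0.076 -0.003  0.211] turn [-0.005 -0.003 -0.004]
```

```bash
h(){ egrep 'time|pos|wrist|width'|tr '\n' ' ';echo; }
python3 -m handwheel '[[-0.04,0,0,0,0,0],[-0.075,0,0.05,0,0,0],[-0.075,0,0.12,0,0,0],[-0.075,0,0.19,0,0,0],[-0.075,0,0.19,0,0,0],[-0.075,0,0.19,0,0,0]]'|h
python3 -c "
from h import *
plan(.4777,-.2278,.286,77.6)"
```

```text
time: 20.72 tool_pos: [0.4787, -0.2266, 0.3058] wrist_force: [-0.3, -0.2, -1.1] width: 0.0117 
t 20.72 pos [ 0.4787 -0.2266  0.3058] yaw 77.7 F [-0.3 -0.2 -1.1] w 0.0117 g 30.0
shift [-0.007 -0.003  0.099] turn [-0.005 -0.002  0.002]
```

```bash
h(){ egrep 'pos|wrist'|tr '\n' ' ';echo; }
python3 -m handwheel '[[-0.004,-0.003,0.02,0,0,0],[-0.004,-0.003,0.05,0,0,0],[-0.004,-0.003,0.08,0,0,0],[-0.004,-0.003,0.1,0,0,0],[-0.004,-0.003,0.1,0,0,0]]'|h
python3 -m handwheel '[[0,0,0.01,0,0,0],[0,0,0.01,0,0,0]]'|h
python3 -m handwheel '[[0,0,0.01,0,0,0],[0,0,0.01,0,0,0]]'|h
python3 -m handwheel '[[0,0,0.01,0,0,0],[0,0,0.01,0,0,0]]'|h
python3 -m handwheel '[[0,0,0.005,0,0,0],[0,0,0.005,0,0,0]]'|h
```

```text
tool_pos: [0.478, -0.2278, 0.2858] wrist_force: [-0.8, -0.6, -1.5] 
tool_pos: [0.4783, -0.2281, 0.2849] wrist_force: [-0.2, 0.4, -1.4] 
tool_pos: [0.4783, -0.2281, 0.2829] wrist_force: [0.6, 0.5, -1.0] 
tool_pos: [0.4783, -0.2281, 0.2808] wrist_force: [0.3, -0.2, -0.5] 
tool_pos: [0.4784, -0.2281, 0.2807] wrist_force: [-0.7, 0.6, 1.1]
```

Contact is at crest height, about 0.2807. I'll press lightly and slide.

```bash
h(){ egrep 'pos|wrist'|tr '\n' ' ';echo; }
python3 -m handwheel '[[0,0,0.01,0,0,0],[0,0,0.01,0,0,0]]'|h
python3 -m handwheel '[[0.005,0,0,0,0,0],[0.01,0,0,0,0,0]]'|h
python3 -m handwheel '[[0.005,0,0,0,0,0],[0.01,0,0,0,0,0]]'|h
python3 -m handwheel '[[0.005,0,0,0,0,0],[0.01,0,0,0,0,0]]'|h
```

```text
tool_pos: [0.4784, -0.2281, 0.2805] wrist_force: [-1.7, 2.1, 7.6] 
tool_pos: [0.4785, -0.2276, 0.2806] wrist_force: [-2.9, -3.0, 7.2] 
tool_pos: [0.4793, -0.226, 0.2806] wrist_force: [-0.1, -3.2, 5.1] 
tool_pos: [0.4798, -0.2224, 0.2787] wrist_force: [-0.2, -0.5, -1.1]
```

It dropped: z fell to 0.2787 and the force vanished. I'll lower toward home at about 0.2757.

```bash
h(){ egrep 'pos|wrist'|tr '\n' ' ';echo; }
python3 -m handwheel '[[0,0,0.008,0,0,0],[0,0,0.008,0,0,0]]'|h
python3 -m handwheel '[[0,0,0.008,0,0,0],[0,0,0.008,0,0,0]]'|h
python3 -m handwheel '[[0,0,0.005,0,0,0],[0,0,0.005,0,0,0]]'|h
```

```text
tool_pos: [0.4795, -0.2226, 0.2758] wrist_force: [-0.1, -1.5, 0.8] 
tool_pos: [0.4795, -0.2226, 0.2756] wrist_force: [-1.5, -0.6, 4.4] 
tool_pos: [0.4795, -0.2226, 0.2756] wrist_force: [-1.6, -0.7, 6.4]
```

Home at 0.2756, exactly 5 mm below the crests, with 6 N on it. I'll hold, unload, let go and retreat.

```bash
h(){ egrep 'time|pos|wrist|width'|tr '\n' ' ';echo; }
python3 -m handwheel '[[0,0,0.005,0,0,0],[0,0,0.005,0,0,0],[0,0,0.005,0,0,0],[0,0,-0.003,0,0,0],[0,0,-0.008,0,0,0]]'|h
python3 -m handwheel '[[0,0,0,0,0,0],[0,0,0,0,0,0],[0,0,0,0,0,0],[0,0,0,0,0,0]]' 0.2|h
python3 -m handwheel '[[0,0,-0.03,0,0,0],[0,0,-0.1,0,0,0],[0,0,-0.25,0,0,0],[0,0,-0.4,0,0,0],[0,0,-0.5,0,0,0],[0,0,-0.5,0,0,0],[0,0,-0.5,0,0,0]]' |h
python3 - <<'E'
from h import *
s=viewer.snapshot("side")
cv2.imwrite("pics/e1.png",cv2.resize(s[130:310,230:470],(800,600),interpolation=3)[:,:,::-1])
E
```

```text
time: 23.38 tool_pos: [0.4796, -0.2226, 0.2757] wrist_force: [-0.3, -2.3, -0.1] width: 0.012 
time: 23.72 tool_pos: [0.4796, -0.2218, 0.2747] wrist_force: [0.5, 0.2, -0.8] width: 0.0349 
time: 24.3 tool_pos: [0.4801, -0.2224, 0.3768] wrist_force: [-0.2, -0.5, -1.4] width: 0.0374
```

View pics/e1.png

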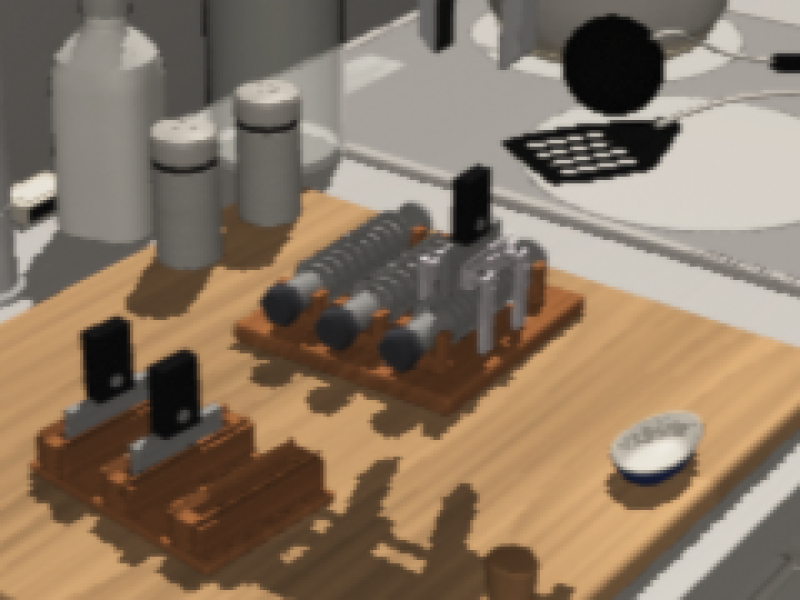

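The leaf stands upright in the guide at (470,205), and the other two stand in the rack at (108,360) and (175,395). The gripper is clear and the bystanders are undisturbed, so I'll hand in.

```bash
python3 -c "
from bench import robot
print(robot.close_job())"
```

```text
the job is handed in; nothing more can be done
None
```

Job handed in at about 24 s: the leaf from the rack slot nearest the robot dropped in, went fully home (5 mm below the crests, about 6 N) and was let go upright; the far-slot leaf (10 mm) did not fit on the thread, the middle-slot leaf (11.5 mm) was ruled out by camera without trying it on the thread, and both stand back in the rack, though no verdict came back.

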